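# Serve a thick candle from the counter dispenser

### The job

Serve the thick candle from the two-lane dispenser: push the catch tray along its track until it is squarely below the thick candle's lane, then press down the pad of that lane's rocking lever, so that its gate lifts and the candle rolls into the tray, and let the lever come back up so that the gate is shut again. Do not touch or lift the candles, leave the thin candle behind its gate, and leave the other things on the counter alone.

Things in the scene. Friction and masses are not known exactly. Their poses are not given: they have to be found in the camera images.
- dispenser: two-lane wooden candle dispenser, fixed; origin on the counter straight below the two gates, midway between the lanes. +x points down the lanes to the tray, +y to the left lane. Lanes (80 mm wide, centres y = +45, -45 mm, walls 30 mm high, open on top) slope down 12 degrees from x = -130 mm to a lip at x = 22 mm, 40 mm up. Lever bearings, 118 mm high, stand at y = +105, -105 mm
- thick_center (a point): centre of the thick beeswax candle, a loose cylinder 36 mm in diameter and 70 mm long (68 g) lying across one of the lanes behind its gate; it is in the left or the right lane
- thin_center (a point): centre of the thin beeswax candle, a loose cylinder 20 mm in diameter and 70 mm long (21 g) of the same wax, lying in the other lane behind its gate
- tray_in (a point): catch tray, an open wooden box 90 mm along the dispenser's x, 100 mm along y, walls 4 mm; the point is the centre of its inner floor, 10 mm above the counter, 73 mm ahead (+x) of the gates; axes as the dispenser's. Above this floor its y side walls stand 36 mm, far wall 46 mm, near wall 20 mm. It slides along y on a track; push its side walls from inside or outside
- tray (a joint): slide of the catch tray along the dispenser's y axis in m: +0.045 (end stop) = squarely below the left lane, -0.045 (end stop) = squarely below the right lane; it stays where it is left and takes about 2 N to slide
- left_lever (a joint): steel rocking lever of the left lane (+y side); its hinge, parallel to the dispenser's x, is 105 mm from the centre plane, 105 mm up. 0 = rest: gate down, pad up, arm sloping 0.3 rad; 0.6 rad = stop: pad down, gate up. The thick candle passes the gate from about 0.55, the thin one from about 0.3. Springs back: 3 N on the pad starts it, 5 to 7 N holds it at the stop
- left_pad (a point): centre of the upper face of the black square press pad (40 x 40 mm) on the outer (+y) end of the left lever, 95 mm from its hinge; at rest about 138 mm above the counter, and about 56 mm lower at the stop, sinking nearly straight down (it swings within 8 mm sideways)
- left_gate (a point): middle of the lower edge of the steel gate plate (26 mm wide, 5 mm thick) that hangs from the inner end of the left lever into the left lane; 6 mm above the lane floor at rest
- right_lever (a joint): steel rocking lever of the right lane (-y side); its hinge, parallel to the dispenser's x, is 105 mm from the centre plane, 105 mm up. 0 = rest: gate down, pad up, arm sloping 0.3 rad; 0.6 rad = stop: pad down, gate up. The thick candle passes the gate from about 0.55, the thin one from about 0.3. Springs back: 3 N on the pad starts it, 5 to 7 N holds it at the stop
- right_pad (a point): centre of the upper face of the black square press pad (40 x 40 mm) on the outer (-y) end of the right lever, 95 mm from its hinge; at rest about 138 mm above the counter, and about 56 mm lower at the stop, sinking nearly straight down (it swings within 8 mm sideways)
- right_gate (a point): middle of the lower edge of the steel gate plate (26 mm wide, 5 mm thick) that hangs from the inner end of the right lever into the right lane; 6 mm above the lane floor at rest
- jar: bystander: honey jar, 60 mm across, 85 mm high, loose on the counter; origin at the centre of its underside
- carton: bystander: small cardboard carton 70 x 100 x 50 mm, loose on the counter; origin at the centre of its underside
- hive_tool: bystander: flat steel hive tool 209 x 45 x 5 mm, loose on the counter; origin at the centre of its underside
- tin: bystander: open aluminium tin 64 mm across, 55 mm high, loose on the counter; origin at the centre of its underside
- thick_candle: the thick candle as a body; origin at its centre, y along its length, the other axes turn as it rolls
- thin_candle: the thin candle as a body; origin at its centre, y along its length, the other axes turn as it rolls
Things that resemble listed ones, but are neither listed nor needed, are in the scene too. What is shaped like the thick_candle but black or red is not meant.

How it is judged:
By the outcome, as a careful person would: the job done as asked, in the order asked, and still so for the second after the job is handed in, with the robot touching nothing.
It also fails if it takes over 48 s, if anything falls off the work surface, if the arm or the gripper's body presses on something with over 40 N, if the wrist force passes 120 N, or if a joint passes its speed limit or range.

### The arm

A 6-joint arm with a two-finger parallel gripper is mounted at the origin on the work surface. World frame = base frame: x ahead of the robot, y to its left, z up, the work surface at z = 0. Lengths are in m, angles in degrees, forces in N, time in s.
With the tool pointing down it reaches from about 0.325 to 0.75 m from the base axis. Payload 7.6 kg.
Tool frame: the origin (TCP) lies between the finger pads; the fingertips stand 17 mm ahead of it and the grasp point (between the pads) lies 2 mm behind it (env.tips_ahead is the distance from the TCP to the fingertips, in m); z points along the fingers, x is the direction in which the jaws open and shut, and the axes are right-handed (so a half turn about z gives the same grasp; the last joint's range is limited). The gripper opens to 85 mm and grips with 20 to 120 N. Pads are 22 mm wide; open, the fingers measure 114 mm over their backs; the gripper's body (76 mm by 85 mm) begins 54 mm behind the grasp point. The pads swing forward as they close: fully open they stand 13 mm farther back than shut.
Start: joints at [-70.72, 2.991, 80.254, -0, 96.75, -4.028], TCP at [0.208, -0.482, 0.248] pointing down, gripper open.
Joint ranges: [-166.34, 166.34], [-52.06, 124.39], [6.96, 135.62], [-60.46, 240.46], [14.63, 156.25], [-167.68, 167.68]. Speed limits (degrees/s): [147.25, 147.25, 172.46, 180, 180, 180].

### API

Orientations are given as [roll, pitch, yaw] about the fixed x, y, z axes, in that order (R = Rz(yaw) Ry(pitch) Rx(roll)).
In Python, from station import sensors, camera, camera_info, ticket, env gives the robot as it stands.
- The arm moves only by the shell command python3 -m pendant 'ROWS' [FORCE]. ROWS is text: rows parted by semicolons, each of 5 numbers parted by spaces: the shift along the tool's x, y, z in cm, then the turn about the tool's z in degrees, then the finger opening in cm, from 0 to 8.54. In form: x y z turn gripper; .... A call has 1 to 5 rows; each row shifts and turns the commanded pose from where the row before left it, along the tool's axes as they then stand; what a row does not reach is not made up. A row lasts 1/12 s, in which the tool goes at most 41.7 mm and 7.16 degrees, less where a joint would pass 70% of its speed; a pose out of reach is approached as far as the arm can. A call with a gripper value outside its range is refused whole. The fingers move at their own pace and stop on an object; FORCE is the grip in N (left out, the last holds). Time passes only in rows, so rows that do not move let the fingers close. It gives the time, the measured TCP pose, the force and the opening at its end, in the units of the state.
- sensors.read_state(): the state, without advancing time (a new reading comes with each control period).
- camera(name): name is "scene" or "top" or "wrist"; returns (picture, depth): 400x640x3 uint8, red, green, blue; 400x640 float32, m along the optical axis (not along the pixel's ray), 0 where there is no reading.
- camera_info(name): a dict with "fx", "fy", "cx", "cy" (pixels), "k1" (the pictures are not rectified: a ray, as slopes to the right and down, at radius r is drawn at 1 + k1 r^2 times it, then the intrinsics apply), "xyz" and "orientation" of the camera in the world. Camera axes: x right, y up, looking along -z (the intrinsics and any distortion apply to the point x, -y, -z); pixel columns grow to the right and rows downward; lengths in m; the calibration is good to about 2 mm. A picture is of the moment at which its call begins: read the wrist's pose just before it. camera_info takes no time and is no camera call; for the wrist camera it gives the pose at the moment of the call.
- ticket.sign_off(): hands the job in, once; it reports no verdict.
The state is a dict: "time": time; "joint_positions": joint angles; "qvel": joint speeds; "joint_efforts": joint torques, N m; "ee_pos": TCP position; "tcp_rot": TCP orientation; "wrist_force": force on the tool from outside, world axes, zero at the start; "moment": the same for the moment, N m; "gripper_width": finger opening in m.
Only numpy, scipy, OpenCV 4.12 (cv2) and the standard library are available. Lean on these libraries where they do the work, as an engineer would, in place of code of your own. Each camera call takes 0.05 s, during which the arm holds its last target. There are 200 camera calls.

## Working session

There is one attempt and no reset: what is moved stays moved. The work goes in short steps, Python scripts to look and compute and a shell command to move; the robot and the scene stay as the last step left them, time stands still between calls to the robot, and variables do not carry over. Pictures are saved under pics/ and viewed, about 8 in all and at most 12, crops included, and the job is handed in when it is done.

```bash
mkdir -p pics
cat > h.py <<'E'
import numpy as np, cv2
from scipy.spatial.transform import Rotation as R
from station import sensors, camera, camera_info, ticket, env
def rot(o): return R.from_euler('xyz',o,degrees=True).as_matrix()
def cloud(d,i):
    v,u=np.mgrid[0:d.shape[0],0:d.shape[1]]
    K=np.array([[i['fx'],0,i['cx']],[0,i['fy'],i['cy']],[0,0,1.]])
    p=np.stack([u,v],-1).reshape(-1,1,2).astype(np.float64)
    s=cv2.undistortPoints(p,K,np.array([i['k1'],0,0,0.])).reshape(d.shape+(2,))
    c=np.stack([s[...,0]*d,-s[...,1]*d,-d],-1)
    return c@rot(i['orientation']).T+np.array(i['xyz'])
E
python3 - <<'E'
from h import *
for n in ['top','scene']:
    i=camera_info(n);p,d=camera(n);print(n,i)
    cv2.imwrite(f'pics/{n}0.png',p[...,::-1]);np.savez(f'{n}0.npz',p=p,d=d,c=cloud(d,i))
print(sensors.read_state())
E
```

```text
top {'fx': 403.28398360203016, 'fy': 403.28398360203016, 'cx': 313.93413503334955, 'cy': 200.13874077762452, 'k1': -0.06630412697540744, 'xyz': array([0.3363297 , 0.00633037, 1.07550136]), 'orientation': array([ 10.80318393,  -0.91614943, -89.73394683])}
scene {'fx': 450.29685099802845, 'fy': 450.29685099802845, 'cx': 325.89275477336616, 'cy': 188.33034875946953, 'k1': -0.06836066016990601, 'xyz': array([1.55295874, 0.18801482, 0.76083656]), 'orientation': array([ 58.84872981,  -1.36754314, 100.55634901])}
{'time': 0.1, 'joint_positions': array([-7.07199804e+01,  3.02296271e+00,  8.03081783e+01, -5.28289753e-04,
        9.67499453e+01, -4.02869102e+00]), 'qvel': array([-0.00884124, -0.04052208, -0.17754597, -0.01605859,  0.0554054 ,
       -0.00414547]), 'joint_efforts': array([ 1.97990725e-03, -3.82580996e+01, -3.60985637e+01, -1.48168283e-05,
        4.72041196e-03,  2.10677990e-05]), 'ee_pos': array([ 0.20766323, -0.48190853,  0.24755395]), 'tcp_rot': array([-1.79994827e+02,  8.09228127e-02, -6.66913474e+01]), 'wrist_force': array([-0.18959535, -0.46912699, -0.10874631]), 'moment': array([-0.04196304, -0.00578263,  0.02454879]), 'gripper_width': 0.08570715779503252}
```

View pics/top0.png

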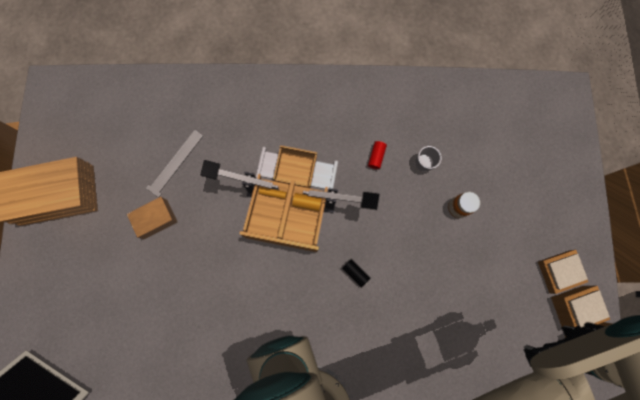

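View pics/scene0.png

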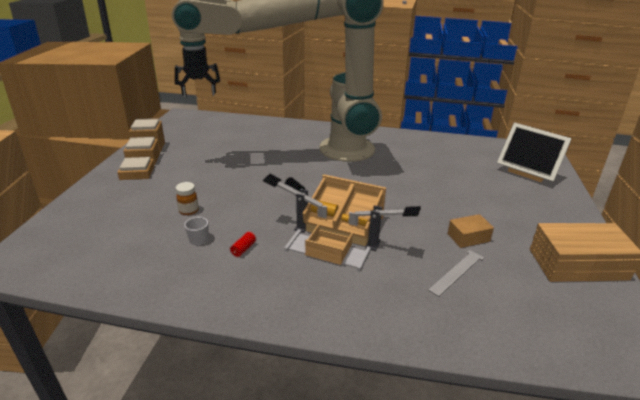

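Run:
```python
from h import *
z=np.load('top0.npz');p,c=z['p'],z['c']
hsv=cv2.cvtColor(p,cv2.COLOR_RGB2HSV)
def blob(name,u0,u1,v0,v1,f):
    s=np.s_[v0:v1,u0:u1];m=f(c[s],p[s].astype(int),hsv[s]);q=c[s][m]
    print(name,len(q),q.mean(0).round(4),q.min(0).round(3),q.max(0).round(3));return q.mean(0)
a=blob('L',195,228,152,188,lambda c,p,h:(c[...,2]>.12)&(p.max(-1)<70))
b=blob('R',355,385,185,215,lambda c,p,h:(c[...,2]>.12)&(p.max(-1)<70))
d=a-b;print('span',np.hypot(*d[:2]),'yaw',np.degrees(np.arctan2(-d[0],d[1])),'mid',(a+b)/2)
cm=lambda c,p,h:(h[...,1]>200)&(h[...,2]>150)&(c[...,2]>.05)
blob('cL',255,287,183,203,cm);blob('cR',290,325,190,213,cm)
for n,uv in dict(jar=(468,203),red=(377,155),black=(356,272),tin=(429,157),carton=(150,218)).items(): print(n,c[uv[1],uv[0]].round(3))
o=[p[140:255,195:385]];cv2.imwrite('pics/crop1.png',cv2.resize(o[0],None,fx=4.2,fy=4.2,interpolation=cv2.INTER_CUBIC)[...,::-1])
# dispenser-frame map
y=np.arctan2(-d[0],d[1]);o=((a+b)/2)[:2];Rm=np.array([[np.cos(y),-np.sin(y)],[np.sin(y),np.cos(y)]])
q=(c[...,:2]-o)@Rm; np.savez('frame.npz',o=o,yaw=y)
for X in [.03,.05,.073,.1,.118]:
    m=(abs(q[...,0]-X)<.004)&(abs(q[...,1])<.12)
    k=np.argsort(q[m][:,1]);print(X,[(int(1e3*t),int(1e3*h)) for t,h in zip(q[m][k,1],c[m][k,2])][::2])
```

```text
L 276 [0.5884 0.2428 0.1388] [0.566 0.222 0.127] [0.611 0.263 0.147]
R 264 [ 0.5156 -0.14    0.1385] [ 0.494 -0.16   0.13 ] [ 0.537 -0.12   0.147]
span 0.3896226175792585 yaw -10.776741020597871 mid [0.55202183 0.05141384 0.13867749]
cL 40 [0.5473 0.0944 0.0668] [0.539 0.068 0.062] [0.555 0.129 0.072]
cR 106 [0.5234 0.0111 0.0935] [ 0.336 -0.021  0.079] [0.541 0.041 1.076]
jar [ 0.521 -0.4    0.084]
red [ 0.659 -0.178  0.039]
black [ 0.349 -0.117  0.037]
tin [ 0.665 -0.33   0.007]
carton [0.482 0.413 0.052]
0.03 [(-92, -2), (-84, 69), (-81, 2), (-75, 0), (-70, 2), (-67, 1), (-61, 0), (-56, 0), (-53, 4), (-47, -1), (-43, 17), (-42, 38), (-42, 45), (-40, 25), (-37, 26), (-34, 22), (-34, 28), (-32, 29), (-29, 29), (-29, 29), (-26, 13), (-24, 25), (-21, 31), (-20, 27), (-18, 21), (-16, 33), (-15, 25), (-12, 31), (-10, 31), (-7, 22), (-7, 31), (-5, 23), (-2, 29), (-1, 29), (3, 71), (11, 20), (14, 26), (14, 16), (16, 29), (19, 30), (22, 30), (22, 34), (24, 27), (27, 29), (28, 14), (30, 29), (32, 26), (35, 29), (36, 19), (38, 22), (40, 30), (41, 28), (44, 24), (46, 32), (49, 29), (49, 31), 
[... 4650 characters left out ...]
3, 54), (4, 28), (4, 10), (6, 44), (6, 35), (9, 58), (11, 52), (12, 42), (13, 13), (15, 56), (15, 22), (17, 56), (17, 31), (20, 52), (20, 38), (21, 20), (22, 45), (24, 17), (26, 16), (28, 48), (28, 39), (29, 21), (30, 58), (31, 40), (31, 30), (32, 12), (33, 47), (34, 38), (35, 19), (36, 56), (37, 33), (38, 56), (41, 56), (42, 38), (43, 15), (44, 47), (46, 22), (47, 47), (47, 37), (49, 10), (49, 52), (51, 33), (52, 57), (55, 51), (61, 5), (63, -2), (64, 1), (67, 0), (70, 1), (73, -1), (74, 3), (76, 1), (78, 0), (79, 3), (82, 0), (84, 0), (87, 3), (88, 3), (90, 0), (92, 4), (93, 2), (95, 0), (96, 4), (99, 15), (103, 11), (107, -1), (110, -1), (112, -3), (113, 0), (116, 6), (116, -3), (119, 0)]
```

View pics/crop1.png

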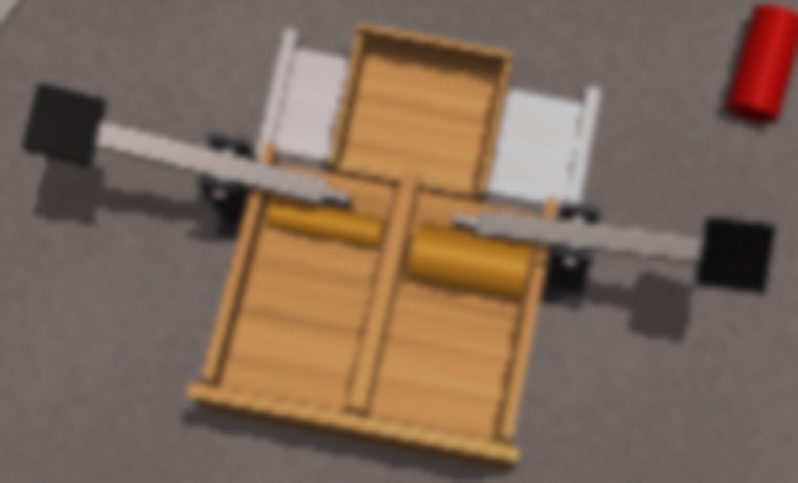

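The thick candle is the one in the right lane (crop 470,262; candle top at about 0.09 m). The thin one is in the left lane (crop 320,222). The red (765,60) and black lookalikes lie outside the dispenser. The tray stands near +0.005, so it must go to -0.045 (right). I'll push its left wall from outside with closed fingers.

```bash
python3 -m pendant '0 0 0 6.8 0; 0 0 0 6.8 0; 0 0 0 6.8 0; 0 0 0 6.8 0; 0 0 0 6.9 0' 30
for k in a; do python3 -m pendant '-3.39 -1.615 0 0 0; -3.39 -1.615 0 0 0; -3.39 -1.615 0 0 0; -3.39 -1.615 0 0 0; -3.39 -1.615 0 0 0'; done
cat >> h.py <<'E'
def disp():
    f=np.load('frame.npz');s=sensors.read_state();y=float(f['yaw']);e=s['ee_pos']-np.r_[f['o'],0]
    q=R.from_euler('z',-y).apply(e);print('t',round(s['time'],2),'TCP disp mm',(q*1e3).round(1),'rot',s['tcp_rot'].round(1),'F disp',R.from_euler('z',-y).apply(s['wrist_force']).round(1))
E
python3 -c "
from h import *
disp()"
```

```text
time: 0.52
ee_pos: [0.2077, -0.482, 0.2478]
tcp_rot: [180.0, 0.0, -101.1]
wrist_force: [0.6, -1.1, -1.2]
gripper_width: 0.0256
time: 0.93
ee_pos: [0.3193, -0.3292, 0.2479]
tcp_rot: [180.0, 0.0, -100.8]
wrist_force: [-0.1, -1.1, -0.3]
gripper_width: -0.0002
t 0.93 TCP disp mm [-157.4 -417.4  247.9] rot [ 180.     0.  -100.8] F disp [ 0.1 -1.1 -0.3]
```

Motion is as expected. I still need +242 mm in x and +507 mm in y in the dispenser frame.

```bash
python3 -m pendant '-3.39 -1.615 0 0 0; -3.39 -1.615 0 0 0; -3.39 -1.615 0 0 0; -3.39 -1.615 0 0 0; -3.39 -1.615 0 0 0'
python3 -m pendant '-3.39 -1.615 0 0 0; -3.39 -1.615 0 0 0; -3.39 -1.615 0 0 0; -3.39 -1.615 0 0 0; -3.39 -1.615 0 0 0'
python3 -m pendant '-3.39 -1.615 0 0 0; -3.39 -1.615 0 0 0; -3.39 -1.615 0 0 0; -3.39 -1.615 0 0 0; -3.39 -1.615 0 0 0'
python3 -m pendant '0 0 0 0 0; 0 0 0 0 0'
python3 -c "
from h import *
disp()"
```

```text
time: 1.35
ee_pos: [0.4305, -0.1776, 0.2481]
tcp_rot: [180.0, -0.0, -100.8]
wrist_force: [0.8, 0.6, 0.8]
gripper_width: -0.0
time: 1.77
ee_pos: [0.5416, -0.0262, 0.2478]
tcp_rot: [180.0, -0.0, -100.8]
wrist_force: [0.3, -0.5, 0.7]
gripper_width: 0.0002
time: 2.18
ee_pos: [0.6526, 0.1251, 0.2475]
tcp_rot: [179.9, -0.0, -100.8]
wrist_force: [1.2, -0.3, 0.5]
gripper_width: 0.0001
time: 2.35
ee_pos: [0.6522, 0.1249, 0.2455]
tcp_rot: [179.8, -0.1, -100.7]
wrist_force: [-0.5, -0.4, 0.1]
gripper_width: -0.0
t 2.35 TCP disp mm [ 84.6  90.9 245.5] rot [ 1.798e+02 -1.000e-01 -1.007e+02] F disp [-0.4 -0.5  0.1]
```

```bash
python3 -m pendant '0 0 4 0 0; 0 0 4 0 0; 0 0 4 0 0; 0 0 4 0 0; 0 0 3 0 0'
python3 -m pendant '0 0 1.3 0 0; 0 0 0 0 0; 1 0 0 0 0; 0.6 0 0 0 0; 0 0 0 0 0'
python3 -c "
from h import *
disp()
p,d=camera('scene');cv2.imwrite('pics/s1.png',cv2.resize(p[130:290,240:450],None,fx=3.5,fy=3.5)[...,::-1])"
```

```text
time: 2.77
ee_pos: [0.6502, 0.1218, 0.0551]
tcp_rot: [179.8, -0.1, -100.9]
wrist_force: [-1.2, 0.3, -1.0]
gripper_width: -0.0003
time: 3.18
ee_pos: [0.6505, 0.1059, 0.0487]
tcp_rot: [-179.7, 0.1, -100.9]
wrist_force: [-0.4, 0.7, 0.4]
gripper_width: 0.0
t 3.18 TCP disp mm [86.6 71.9 48.7] rot [-1.797e+02  1.000e-01 -1.009e+02] F disp [-0.5  0.6  0.4]
```

View pics/s1.png

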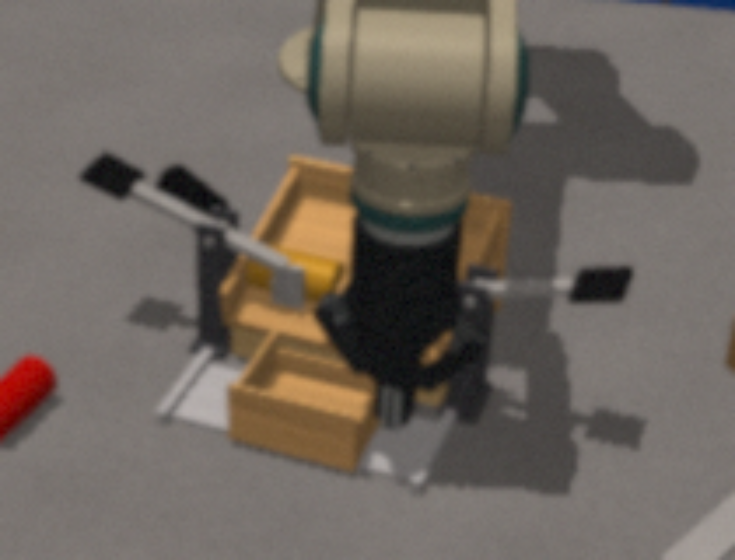

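```bash
python3 -m pendant '0 0 0.6 0 0; 0.5 0 0 0 0; 0.5 0 0 0 0; 0.5 0 0 0 0; 0.5 0 0 0 0'
python3 -m pendant '0.5 0 0 0 0; 0.5 0 0 0 0; 0.5 0 0 0 0; 0.5 0 0 0 0; 0 0 0 0 0'
python3 -c "
from h import *
disp()"
```

```text
time: 3.65
ee_pos: [0.645, 0.0877, 0.0391]
tcp_rot: [180.0, 0.0, -100.8]
wrist_force: [-1.2, 1.1, 0.3]
gripper_width: -0.0
time: 4.07
ee_pos: [0.6415, 0.0671, 0.0394]
tcp_rot: [-180.0, -0.0, -100.8]
wrist_force: [-0.1, -0.7, -0.7]
gripper_width: 0.0
t 4.07 TCP disp mm [85.  32.1 39.4] rot [-180.    -0.  -100.8] F disp [ 0.  -0.7 -0.7]
```

```bash
python3 -m pendant '0.4 0 0 0 0; 0.4 0 0 0 0; 0.3 0 0 0 0; 0 0 0 0 0'
python3 -c "
from h import *
disp()"
python3 -m pendant '0.2 0 0 0 0; 0.2 0 0 0 0; 0 0 0 0 0'
python3 -c "
from h import *
disp()"
python3 -m pendant '0.2 0 0 0 0; 0 0 0 0 0'
python3 -c "
from h import *
disp()
z=camera('top');c=cloud(z[1],camera_info('top'))
p=z[0];cv2.imwrite('pics/t2.png',cv2.resize(p[130:220,230:360],None,fx=5,fy=5,interpolation=2)[...,::-1])"
```

```text
time: 4.4
ee_pos: [0.6395, 0.0568, 0.0395]
tcp_rot: [-180.0, -0.0, -100.8]
wrist_force: [0.4, 0.4, -0.2]
gripper_width: 0.0002
t 4.4 TCP disp mm [84.9 21.6 39.5] rot [-180.    -0.  -100.8] F disp [ 0.3  0.5 -0.2]
time: 4.65
ee_pos: [0.6388, 0.0535, 0.0394]
tcp_rot: [-180.0, 0.0, -100.8]
wrist_force: [1.0, -0.1, 0.3]
gripper_width: 0.0002
t 4.65 TCP disp mm [84.8 18.3 39.4] rot [-180.     0.  -100.8] F disp [1.  0.1 0.3]
time: 4.82
ee_pos: [0.6387, 0.0533, 0.0395]
tcp_rot: [-179.9, 0.2, -100.7]
wrist_force: [2.0, 8.0, -0.2]
gripper_width: 0.0001
t 4.82 TCP disp mm [84.8 18.1 39.5] rot [-179.9    0.2 -100.7] F disp [ 0.4  8.2 -0.2]
```

The finger has stalled at 8 N, which is where the end stop should be (finger face at about y = +5 mm). I'll back off, rise, check the tray, and go over the right pad.

```bash
python3 -m pendant '-0.5 0 0 0 0; -0.7 0 0 0 0; 0 0 -3 0 0; 0 0 -4 0 0; 0 0 -4 0 0'
python3 -m pendant '0 0 -4 0 0; 0 0 -4 0 0; 3.5 1 0 0 0; 3.5 1 0 0 0; 3.5 1.5 0 0 0'
python3 -m pendant '3.5 1.5 0 0 0; 3.5 1.5 0 0 0; 3.5 1.5 0 0 0; 0 0 0 0 0; 0 0 0 0 0'
python3 - <<'E'
from h import *
disp()
p,d=camera('top');c=cloud(d,camera_info('top'));f=np.load('frame.npz');y=float(f['yaw'])
q=(c[...,:2]-f['o'])@np.array([[np.cos(y),-np.sin(y)],[np.sin(y),np.cos(y)]])
m=(abs(q[...,0]-.08)<.02)&(abs(q[...,1])<.12)&(c[...,2]>.038)&(c[...,2]<.06)
print('walls',np.histogram(q[m][:,1]*1e3,bins=np.arange(-110,60,5)))
cv2.imwrite('pics/t3.png',cv2.resize(p[130:260,190:390],None,fx=4,fy=4,interpolation=2)[...,::-1])
E
```

```text
time: 5.28
ee_pos: [0.6397, 0.0636, 0.1491]
tcp_rot: [179.8, -0.1, -100.8]
wrist_force: [0.3, -0.6, 0.4]
gripper_width: -0.0
time: 5.7
ee_pos: [0.5863, -0.0339, 0.2299]
tcp_rot: [-179.9, -0.0, -100.7]
wrist_force: [-0.1, -1.5, -0.3]
gripper_width: 0.0003
time: 6.12
ee_pos: [0.522, -0.1292, 0.2297]
tcp_rot: [-180.0, -0.0, -101.0]
wrist_force: [-0.0, 0.5, 0.6]
gripper_width: -0.0001
t 6.12 TCP disp mm [   4.3 -183.1  229.7] rot [-180.   -0. -101.] F disp [-0.1  0.4  0.6]
walls (array([ 0,  0,  0, 19,  2,  0,  0,  0,  0,  0,  0,  0,  0,  0,  0,  0,  0,
        0,  0,  0,  0,  0, 19,  6,  0,  0,  0,  0,  0,  0,  0,  0,  0]), array([-110, -105, -100,  -95,  -90,  -85,  -80,  -75,  -70,  -65,  -60,
        -55,  -50,  -45,  -40,  -35,  -30,  -25,  -20,  -15,  -10,   -5,
          0,    5,   10,   15,   20,   25,   30,   35,   40,   45,   50,
         55]))
```

View pics/t3.png

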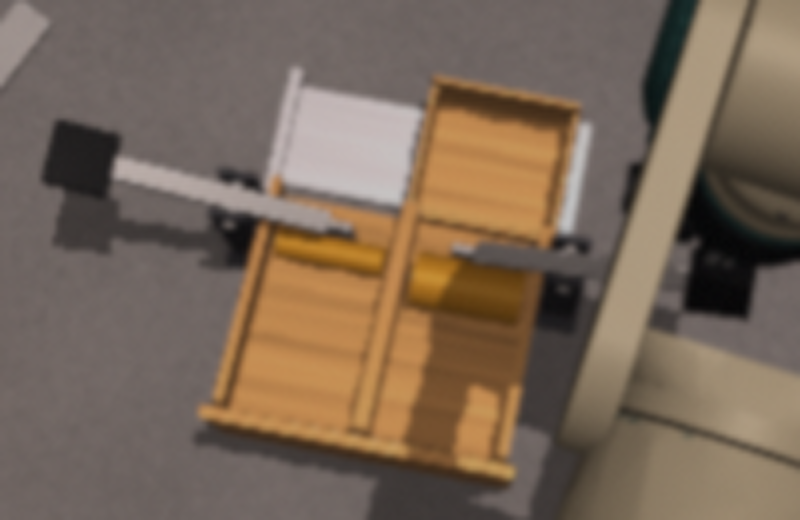

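```bash
python3 -m pendant '1.2 0.4 2 0 0; 0 0 3 0 0; 0 0 1 0 0; 0 0 1 0 0; 0 0 0 0 0'
python3 -m pendant '0 0 1 0 0; 0 0 1 0 0; 0 0 1 0 0; 0 0 0 0 0'
python3 -c "
from h import *
disp()"
python3 -m pendant '0 0 1 0 0; 0 0 1 0 0; 0 0 0.5 0 0; 0 0 0.3 0 0; 0 0 0 0 0'
python3 -c "
from h import *
disp()"
```

```text
time: 6.58
ee_pos: [0.5162, -0.1378, 0.1574]
tcp_rot: [179.8, 0.0, -100.7]
wrist_force: [0.2, 0.2, -0.2]
gripper_width: -0.0001
time: 6.92
ee_pos: [0.5163, -0.1388, 0.1278]
tcp_rot: [180.0, 0.0, -100.8]
wrist_force: [0.9, -1.0, 2.5]
gripper_width: 0.0001
t 6.92 TCP disp mm [   0.5 -193.6  127.8] rot [ 180.     0.  -100.8] F disp [ 1.1 -0.8  2.5]
time: 7.33
ee_pos: [0.5168, -0.1385, 0.1019]
tcp_rot: [-180.0, 0.0, -100.8]
wrist_force: [-1.1, 1.8, 5.6]
gripper_width: 0.0001
t 7.33 TCP disp mm [   0.9 -193.1  101.9] rot [-180.     0.  -100.8] F disp [-1.4  1.6  5.6]
```

```bash
python3 -m pendant '0 0 0.3 0 0; 0 0 0.2 0 0; 0 0 0 0 0; 0 0 0 0 0; 0 0 0 0 0'
python3 -c "
from h import *
disp()"
python3 -m pendant '0 0 0 0 0; 0 0 0 0 0; 0 0 0 0 0; 0 0 0 0 0; 0 0 0 0 0'
python3 -m pendant '0 0 0 0 0; 0 0 0 0 0; 0 0 0 0 0; 0 0 0 0 0; 0 0 0 0 0'
python3 -c "
from h import *
disp()
p,d=camera('scene');cv2.imwrite('pics/s4.png',cv2.resize(p[130:290,240:450],None,fx=3.5,fy=3.5)[...,::-1])"
```

```text
time: 7.75
ee_pos: [0.5172, -0.1384, 0.1006]
tcp_rot: [-179.9, 0.0, -100.8]
wrist_force: [-11.6, 5.2, 27.5]
gripper_width: 0.0
t 7.75 TCP disp mm [   1.3 -193.   100.6] rot [-179.9    0.  -100.8] F disp [-12.4   3.   27.5]
time: 8.17
ee_pos: [0.5172, -0.1384, 0.1007]
tcp_rot: [-179.9, 0.0, -100.8]
wrist_force: [-12.0, 6.4, 27.4]
gripper_width: 0.0002
time: 8.58
ee_pos: [0.5172, -0.1384, 0.1006]
tcp_rot: [-179.9, 0.0, -100.8]
wrist_force: [-12.0, 5.9, 27.5]
gripper_width: 0.0
t 8.58 TCP disp mm [   1.3 -193.   100.6] rot [-179.9    0.  -100.8] F disp [-12.9   3.5  27.5]
```

View pics/s4.png

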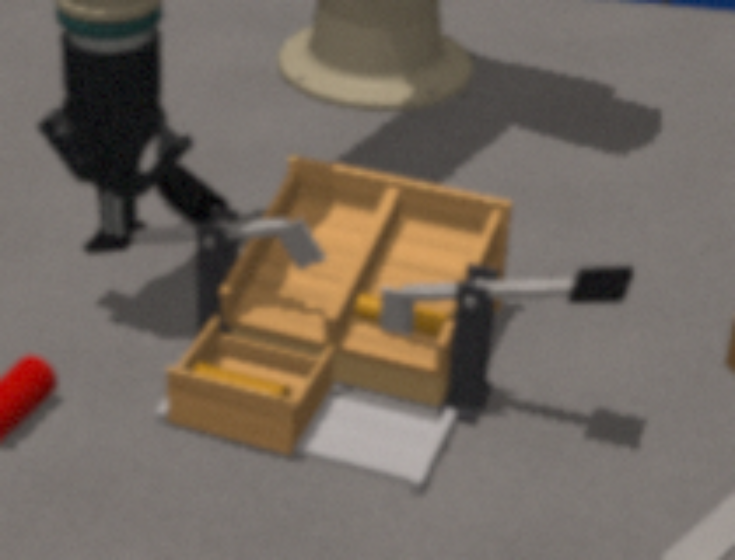

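The thick candle is in the tray (240,380), the right lane is empty and the thin candle is still behind its gate (400,310). Next I'll release the lever gently and clear it.

```bash
python3 -m pendant '0 0 -0.8 0 0; 0 0 -1 0 0; 0 0 -1 0 0; 0 0 -1 0 0; 0 0 -1 0 0'
python3 -m pendant '0 0 -1 0 0; 0 0 -1 0 0; 0 0 -2 0 0; 0 0 -3 0 0; 0 0 -3 0 0'
python3 -m pendant '3 0 0 0 0; 3.5 0 0 0 0; 3.5 0 0 0 0; 3.5 0 0 0 0; 0 0 0 0 0'
python3 -m pendant '0 0 0 0 0; 0 0 0 0 0; 0 0 0 0 0; 0 0 0 0 0; 0 0 0 0 0'
python3 - <<'E'
from h import *
disp()
p,d=camera('top');c=cloud(d,camera_info('top'));f=np.load('frame.npz');y=float(f['yaw'])
q=(c[...,:2]-f['o'])@np.array([[np.cos(y),-np.sin(y)],[np.sin(y),np.cos(y)]])
m=(abs(q[...,0]-.08)<.02)&(abs(q[...,1])<.12)&(c[...,2]>.038)&(c[...,2]<.06)
h,b=np.histogram(q[m][:,1]*1e3,bins=np.arange(-110,60,5));print({int(k):int(n) for k,n in zip(b,h) if n})
P=lambda Y:(np.hypot(q[...,0],q[...,1]-Y)<.012)&(c[...,2]>.05)&(c[...,2]<.2)
for Y in(.195,-.195): print('pad z',np.median(c[P(Y)][:,2]) if P(Y).any() else None)
s,_=camera('scene')
a=cv2.resize(p[130:260,190:390],(400,260));b=cv2.resize(s[140:280,240:450],(400,267))[:260]
cv2.imwrite('pics/fin.png',cv2.resize(np.hstack([a,b]),(800,260))[...,::-1])
cv2.imwrite('pics/fin.png',cv2.resize(np.vstack([a,b]),(600,780))[::1,:,::-1][:780]) if 0 else None
E
```

```text
time: 9.05
ee_pos: [0.5165, -0.1384, 0.145]
tcp_rot: [180.0, 0.1, -100.8]
wrist_force: [0.2, 1.4, 1.4]
gripper_width: -0.0
time: 9.47
ee_pos: [0.5158, -0.1387, 0.2447]
tcp_rot: [179.8, 0.0, -100.8]
wrist_force: [0.2, -0.4, -0.2]
gripper_width: -0.0002
time: 9.88
ee_pos: [0.4893, -0.2764, 0.2439]
tcp_rot: [179.9, -0.1, -101.1]
wrist_force: [0.9, -0.3, -0.1]
gripper_width: 0.0004
time: 10.3
ee_pos: [0.4915, -0.2706, 0.2445]
tcp_rot: [-180.0, -0.0, -100.7]
wrist_force: [-0.4, -0.2, -0.1]
gripper_width: -0.0004
t 10.3 TCP disp mm [   0.8 -327.6  244.5] rot [-180.    -0.  -100.7] F disp [-0.3 -0.3 -0.1]
{-95: 20, -90: 2, -80: 14, -75: 15, -70: 15, -65: 13, -60: 16, -55: 14, -50: 15, -45: 15, -40: 16, -35: 16, -30: 15, -25: 14, -20: 14, -15: 14, 0: 19, 5: 7}
pad z 0.13887686661790744
pad z 0.1389297587603382
```

View pics/fin.png

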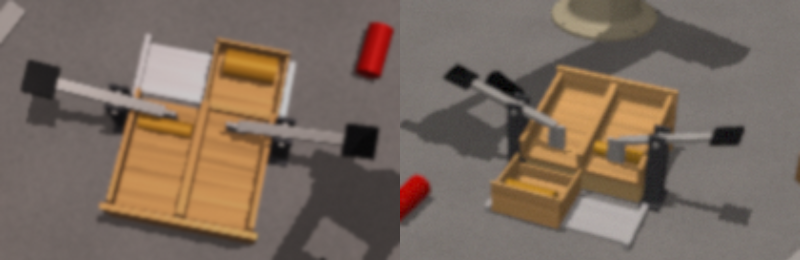

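The thick candle lies in the tray (left view 250,65) and the thin one is still behind its gate (165,128). Both levers are back at rest and the arm is clear.

```bash
python3 -c "
from h import *
print(ticket.sign_off())"
```

```text
the job is handed in; nothing more can be done
None
```

The thick candle is served: it lies in the catch tray below the right lane, and that lane's gate is shut again. I handed the job in at about 10.4 s of the 48 s allowed.

**What I did:** I pushed the tray's left wall from outside until it stopped at its right end stop (8 N on the finger). I then pressed the right pad to its stop with closed fingers, at about 27 N down. The candle rolled in, and I let the lever back up and moved the arm clear.

**Last checks:**
- **Tray:** its walls measure about -95 and +5 mm, so it is squarely below the right lane (-0.045).
- **Levers:** both pads are at 139 mm, their rest height.
- **Thin candle:** it is still behind its gate.
- **Arm:** it is clear of everything, with a wrist force of about 0 N.

No check failed or disagreed. I did not re-measure the jar, carton, hive tool and tin at the end, but the arm worked only around the tray and the right pad.

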